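# Trace the sole seam, then index the marking ruler one hole and hold its lock pin home

### The arm

A 6-joint arm with a two-finger parallel gripper is mounted at the origin on the work surface. World frame = base frame: x ahead of the robot, y to its left, z up, the work surface at z = 0. Lengths are in mm, angles in degrees, forces in N, time in s.
With the tool pointing down it reaches from about 325 to 1000 mm from the base axis. Payload 5.1 kg.
Tool frame: the origin (TCP) lies midway between the tips of the shut fingers; the grasp point (between the pads) lies 19 mm behind it; z points along the fingers, y is the line along which they close (so a half turn about z gives the same grasp; the last joint's range is limited). The gripper opens to 85 mm and grips with 20 to 120 N. Pads are 22 mm wide; open, the fingers measure 114 mm over their backs; the gripper's body (76 mm by 85 mm) begins 54 mm behind the grasp point. The pads swing forward as they close: fully open they stand 13 mm farther back than shut.
Start: joints at [68.033, 7.093, 94.555, -0, 78.352, -4.733], TCP at [192.606, 620.796, 231.322] pointing down, gripper open.
Joint ranges: [-149.61, 149.61], [-58.7, 133.49], [1.44, 155.28], [-77.14, 257.14], [18.33, 153.61], [-166.67, 166.67]. Speed limits (degrees/s): [147.25, 147.25, 180, 180, 180, 180].

### API

Orientations are given as a 3x3 rotation matrix whose columns are the frame's x, y, z axes.
In Python, from plant import bot gives the robot as it stands.
- The arm moves only by the tool arm_command, never from a script. Its argument "steps" is a list of rows, each an object of numbers: "tx", "ty", "tz": the shift along the world's x, y, z in m; "ax", "ay", "az": the turn, a rotation vector about the world's x, y, z in degrees; "fingers": the opening, from 0 (shut) to 1 (fully open). A call has 1 to 8 rows; each row is the pose to reach, as a shift and turn from the pose commanded when the call began; what a row does not reach only later rows make up. A row lasts 1/12 s, in which the tool goes at most 41.7 mm and 7.16 degrees, less where a joint would pass 70% of its speed; a pose out of reach is approached as far as the arm can. A call with a gripper value outside its range is refused whole. The fingers move at their own pace and stop on an object; "grip_force" is the grip in N (left out, the last holds). Time passes only in rows, so rows that repeat a pose let the fingers close. It gives the time, the measured TCP pose, the force, the opening and the grip force at its end, in the units of the state.
- bot.sense(): the state, without advancing time (a new reading comes with each control period).
- bot.snapshot(name): name is "scene" or "top"; returns the picture (420x560x3 uint8, blue, green, red); there is no depth.
- bot.camera_info(name): a dict with "fx", "fy", "cx", "cy" (pixels), "eye" and "attitude" of the camera in the world. Camera axes: x right, y down, z forward; pixel columns grow to the right and rows downward; lengths in mm; the calibration is good to about 2 mm. A picture is of the moment at which its call begins. camera_info takes no time and is no camera call.
- bot.sign_off(): hands the job in; it is judged then, once.
The state is a dict: "t": time; "joint_positions": joint angles; "joint_velocities": joint speeds; "tau": joint torques, N m; "tool_pos": TCP position; "eef_rot": TCP orientation; "contact_force": force on the tool from outside, world axes, zero at the start; "moment": the same for the moment, N m; "opening": opening from 0.0 (shut) to 1.0 (fully open); "grasp_force": force on a finger pad.
Only numpy, scipy, OpenCV 4.12 (cv2) and the standard library are available. Lean on these libraries where they do the work, as an engineer would, in place of code of your own. Each camera call takes 0.05 s, during which the arm holds its last target. There are 200 camera calls.

### The job

Take the yellow stylus from its stand and run its tip slowly (about 3 cm/s) along the whole dark seam of the clamped sole, from the end by the rail to the end nearest the robot, then put it back upright in its stand. Then pull up the red knob of the ruler's lock plunger, slide the ruler to the next hole towards the toe and let the pin go fully home in it. Leave the other things on the table where they are, and finish while still gripping the knob: do not let go of it.

Things in the scene. Friction and masses are not known exactly. Their poses are not given: they have to be found in the camera images.
- jig: fixed strap-marking jig: plywood board 200 (x) x 300 (y) x 18 mm, origin under its centre, x away from the robot to within 0.25 rad. On it a clamped sandal sole (258 mm along y, top 26 mm above the table, toe to +y, the robot's left; cork heel, tan leather fore part) and, along y at x = +65 mm, a ladder rail: top 34 mm above the table, 5 slots of 11 (y) x 12 mm, 30 mm apart
- ruler (a joint): position (m) along the rail of the sliding section: blue saddle 44 x 40 mm, top 43 mm above the table, with a steel ruler 28 mm wide reaching over the sole towards the robot, its top 5 mm above the sole. 0 = starting hole, 0.030 = next hole towards the toe (the jig's +y). The pin has 1.5 mm of play in a hole. Slides with about 2 N of friction, stays where left
- plunger (a joint): how far (m) the spring lock plunger on the saddle is pulled straight up: 0 = pin fully home, 9 mm deep in a hole; 0.009 = standing on the rail; must be above 0.009 for the saddle to slide; stop at 0.018. Spring 3 N at 0, 8 N at the top; it springs down when let go
- knob: red round pull knob of the plunger, upright cylinder 26 mm in diameter, 30 mm tall, 56 to 86 mm above the table when the pin is home (below it 13 mm of free height over the saddle around an 18 mm collar); origin at the centre of its underside; travels with saddle and plunger
- knob_grip (a point): centre of the knob, 15 mm above its underside, 71 mm above the table when the pin is home: the place to grip
- next_hole (a point): centre of the mouth, in the rail's top, of the next hole towards the toe, 30 mm along the jig's +y from the starting hole; its frame is aligned with the jig's. The knob stands over it when the job is done
- seam0 (a point): start of the seam to trace: its end at the rail side of the sole (4 mm inside the sole's edge), on the sole's top. The seam is the straight dark line, 3 mm wide, between cork heel and leather, 7 mm on the heel side of the ruler's edge; axes as the jig's
- seam1 (a point): on the seam, 16 mm on from seam0, along the jig's -x
- seam2 (a point): middle of the seam, 32 mm from seam0
- seam3 (a point): on the seam, 48 mm from seam0
- seam4 (a point): end of the seam nearest the robot, 64 mm from seam0
- stylus: marking stylus, loose, 60 g, 135 mm long, standing tip down in its stand: steel shank 10 mm in diameter with a conical tip, brass collar 28 mm in diameter 65 to 70 mm above the tip, yellow round handle 16 mm in diameter from 70 to 135 mm; origin at the tip, z towards the handle
- stylus_tip (a point): the stylus's tip
- stylus_grip (a point): a place to grip: on the handle's axis, 105 mm above the tip
- stand: stylus stand, fixed: wooden block 50 x 50 x 80 mm, origin under its centre, with one upright hole 20 mm in diameter and 72 mm deep; the stylus hangs in it by its collar, tip 15 mm above the table
- stand_hole0 (a point): centre of the hole's mouth, in the stand's top, 80 mm above the table; z up
- jar: bystander: closed jar, 56 mm in diameter, 80 mm tall, beside the stand; origin at its underside
- bobbin: bystander: thread bobbin standing up, 44 mm in diameter, 72 mm tall; origin at its underside
- tape: bystander: roll of tape lying flat, 100 mm in diameter, 24 mm tall, beyond the jig
- brush: bystander: brush lying at the left near the robot
- spare_sole: bystander: leather sole 258 x 90 x 8 mm lying to the right of the jig
There are look-alikes about, which are no part of the job. What is shaped like the stand but blue or pink is not meant.

How it is judged (in metres and radians):
On the way, in this order (a step that is already met when the one before it is completed fails the run):
1. the stylus tip is on the seam at mark 1 of 5, counted from the rail end (distance between stylus_tip and seam0 below 0.006 m), for 0.04 s.
2. the stylus tip is on the seam at mark 2 of 5, counted from the rail end (distance between stylus_tip and seam1 below 0.006 m), for 0.04 s.
3. the stylus tip is on the seam at mark 3 of 5, counted from the rail end (distance between stylus_tip and seam2 below 0.006 m), for 0.04 s.
4. the stylus tip is on the seam at mark 4 of 5, counted from the rail end (distance between stylus_tip and seam3 below 0.006 m), for 0.04 s.
5. the stylus tip is on the seam at mark 5 of 5, counted from the rail end (distance between stylus_tip and seam4 below 0.006 m), for 0.04 s.
6. the stylus stands in its stand again, let go (horizontal distance between stylus_tip and stand_hole0 below 0.008 m and z of stylus_tip in the frame of stand_hole0 below -0.06 m and angle between stylus's own z axis and vertical below 0.12 rad and contact force between each of the arm, the fingers and stylus below 0.1 N), for 0.3 s.
7. the fingers have pulled the lock plunger clear of the rail (value of joint plunger above 0.01 m and contact force between the fingers and knob above 1 N), for 0.1 s.
8. the ruler is at the next hole and the pin is fully home in it (value of joint ruler between 0.026 and 0.034 m and value of joint plunger below 0.0025 m), for 0.3 s.
At the end, for the whole second after the job is handed in: ruler within 4 mm of the next hole (joint 0.030), at rest, pin within 2.5 mm of fully home, fingers still on the knob with over 2 N; stylus back in its stand: tip within 8 mm of the hole axis and over 60 mm below its mouth, tilt under 0.12 rad, robot not touching it (all of step 6 and all of step 8 and contact force between the fingers and knob above 2 N and velocity of joint ruler between -0.01 and 0.01 m/s); the arm keeps its last pose, push and grip.
It fails at once if the tip is dragged over the seam faster than 0.15 m/s (linear speed of stylus above 0.15 m/s and z of stylus_tip in the frame of seam2 below 0.005 m and horizontal distance between stylus_tip and seam2 below 0.036 m).
It fails at once if a bystander is shifted by more than 30 mm (distance of any of jar, bobbin, tape, brush, spare_sole from where it was at the start of the episode above 0.03 m).
It also fails if it takes over 69 s, if anything falls off the work surface, if the arm or the gripper's body presses on something with over 40 N, if the wrist force passes 120 N, or if a joint passes its speed limit or range.

## Working session

There is one attempt and no reset: what is moved stays moved. The work goes in short steps, Python scripts to look and compute and a tool call to move; the robot and the scene stay as the last step left them, time stands still between calls to the robot, and variables do not carry over. Pictures are saved under pics/ and viewed, at most 10 in all, crops included, and the job is handed in when it is done.

Besides the shell and the picture viewer there is one more tool, called after "Call:" as name([rows], argument=value, ...), one row to a line, values as JSON. arm_command: Moves the arm, as the interface text tells. Its arguments: {"type":"object","properties":{"steps":{"type":"array","items":{"type":"object","properties":{"tx":{"type":"number"},"ty":{"type":"number"},"tz":{"type":"number"},"ax":{"type":"number"},"ay":{"type":"number"},"az":{"type":"number"},"fingers":{"type":"number"}}}},"grip_force":{"type":"number"}},"required":["steps"]}

```bash
mkdir -p pics; ls; python3 - <<'E'
from plant import bot
import cv2
for n in("scene","top"):
    cv2.imwrite(f"pics/{n}0.png",bot.snapshot(n)); print(n,bot.camera_info(n))
print(bot.sense())
E
```

```text
pics
scene {'fx': 490.76077218184736, 'fy': 490.76077218184736, 'cx': 279.1456360150825, 'cy': 205.2316603719487, 'eye': array([1234.88658982,  508.94836366, 1501.42784915]), 'attitude': array([[-0.51176839,  0.74188161, -0.4332491 ],
       [ 0.85900362,  0.43344479, -0.27246723],
       [-0.01434886, -0.51160266, -0.85910234]])}
top {'fx': 518.6320930684802, 'fy': 518.6320930684802, 'cx': 273.470376417076, 'cy': 210.11453964832808, 'eye': array([ 184.7425287 ,   57.99760336, 1618.92427559]), 'attitude': array([[ 0.10532403, -0.96861724,  0.22513884],
       [-0.9944372 , -0.10286921,  0.02264044],
       [ 0.00122993, -0.22627102, -0.97406361]])}
{'t': 0.1, 'joint_positions': array([ 6.80322351e+01,  7.13082078e+00,  9.46260657e+01, -4.31223633e-04,
        7.83515958e+01, -4.73257073e+00]), 'joint_velocities': array([ 0.04894634,  0.0208194 , -0.14461775,  0.09314539, -0.03104067,
       -0.06098772]), 'tau': array([ 3.16842816e-04, -4.24930537e+01, -3.66653574e+01, -3.80637312e-05,
        3.86470958e-03,  4.72679901e-06]), 'tool_pos': array([192.41457582, 620.29284361, 230.16592593]), 'eef_rot': array([[-9.55096942e-01,  2.96292658e-01, -7.01446015e-04],
       [ 2.96293451e-01,  9.55095335e-01, -1.75866076e-03],
       [ 1.48869546e-04, -1.88752537e-03, -9.99998208e-01]]), 'contact_force': array([-0.53339039, -0.54678135,  0.15458323]), 'moment': array([-0.01810123,  0.02152343,  0.00257989]), 'grasp_force': 0.0, 'opening': 0.9986976641645505}
```

View pics/scene0.png

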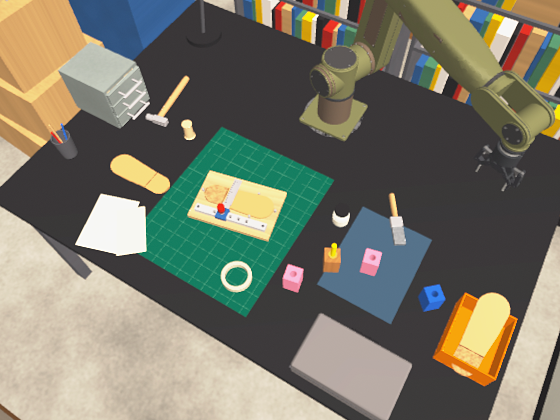

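View pics/top0.png

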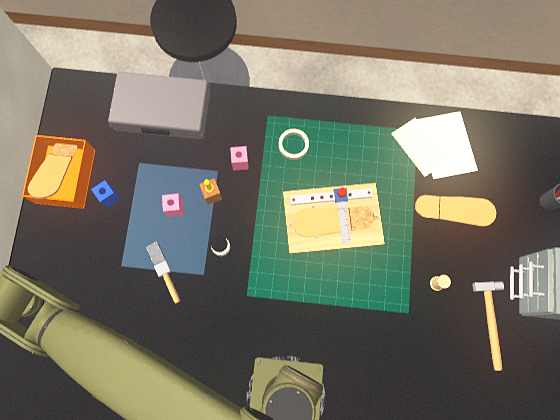

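Scene view: jig around (237,206), with the red knob at (221,210); the stand with the yellow stylus is at (332,257), between two pink look-alikes, and the jar is at (341,216). Top view: knob (342,192), stand (209,190), jar (221,247). Next I'll zoom in on these.

```bash
cat > h.py <<'E'
from plant import bot
import numpy as np, cv2
def ray(n,u,v):
    c=bot.camera_info(n); d=np.array([(u-c['cx'])/c['fx'],(v-c['cy'])/c['fy'],1.])
    return np.array(c['eye']),np.array(c['attitude'])@d
def plane(n,uv,z):
    e,d=ray(n,*uv); return e+d*(z-e[2])/d[2]
def tri(a,b):
    e,d=ray('scene',*a); f,g=ray('top',*b)
    s=np.linalg.lstsq(np.c_[d,-g],f-e,rcond=None)[0]; p,q=e+d*s[0],f+g*s[1]
    return (p+q)/2,np.linalg.norm(p-q)
def proj(n,p):
    c=bot.camera_info(n); q=np.array(c['attitude']).T@(np.array(p)-c['eye'])
    return np.array([c['fx']*q[0]/q[2]+c['cx'],c['fy']*q[1]/q[2]+c['cy']])
def blob(im,box,lo,hi):
    x0,y0,x1,y1=box; m=cv2.inRange(cv2.cvtColor(im[y0:y1,x0:x1],cv2.COLOR_BGR2HSV),lo,hi)
    n,l,s,c=cv2.connectedComponentsWithStats(m); k=1+np.argmax(s[1:,4])
    return c[k]+[x0,y0],s[k]+np.array([x0,y0,0,0,0]),l==k
E
python3 - <<'E'
from h import *
s=cv2.imread('pics/scene0.png');t=cv2.imread('pics/top0.png')
def cr(im,x,y,w,h,k): return cv2.resize(im[y:y+h,x:x+w],None,fx=k,fy=k,interpolation=cv2.INTER_CUBIC)
a=np.hstack([cr(t,280,176,110,80,5),cr(t,194,170,50,80,5)])
b=np.hstack([cr(s,184,166,110,80,5),cr(s,312,238,50,80,5)])
o=np.vstack([a,b]); print(o.shape); cv2.imwrite('pics/z.png',cv2.resize(o,(800,600*0+800*o.shape[0]//o.shape[1])) if False else cv2.resize(o,None,fx=.72,fy=.72,interpolation=cv2.INTER_AREA))
for n,im,bk,bs in(('scene',s,(200,195,240,225),(320,235,350,265)),('top',t,(325,180,360,205),(195,172,225,200))):
    print(n,'knob',blob(im,bk,(0,150,90),(6,255,255))[:2],'sty',blob(im,bs,(24,180,120),(34,255,255))[:2])
E
```

```text
(800, 800, 3)
scene knob (array([220.32692308, 207.73076923]), array([217, 204,   7,   9,  52])) sty (array([333.40625 , 249.515625]), array([331, 243,   6,  14,  64]))
top knob (array([341.83928571, 191.69642857]), array([338, 188,   9,   9,  56])) sty (array([206.81818182, 182.40909091]), array([205, 180,   6,   6,  22]))
```

View pics/z.png

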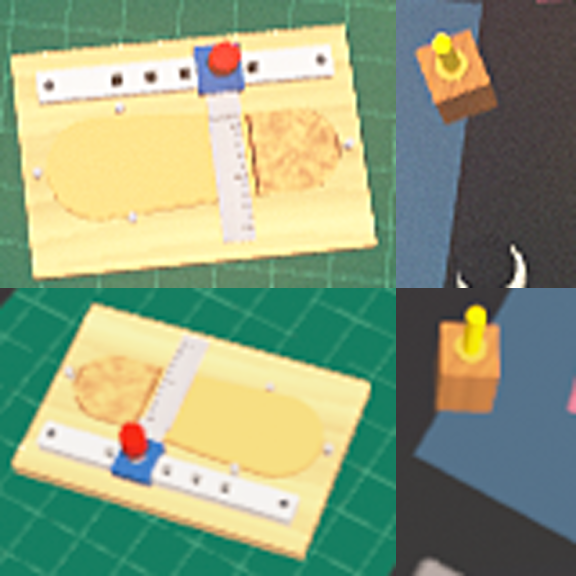

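The zoom shows the rail's slots in the top view at zoomed x=116, 150, 185, (saddle at 219), 253. The next hole towards the toe is the one just left of the saddle. The seam runs from (247,115) to (257,193) in the zoom. Next I'll measure these.

```bash
python3 - <<'E'
from h import *
I={'scene':cv2.imread('pics/scene0.png'),'top':cv2.imread('pics/top0.png')}
B={'scene':(184,166,294,246),'top':(280,176,390,256)}
for n in I:
    x0,y0,x1,y1=B[n]; im=I[n]; h=cv2.cvtColor(im[y0:y1,x0:x1],cv2.COLOR_BGR2HSV)
    m=255-cv2.inRange(h,(60,60,0),(100,255,255)); m[h[...,2]<70]=0
    m=cv2.morphologyEx(m,cv2.MORPH_OPEN,np.ones((3,3)))
    c=max(cv2.findContours(m,0,1)[0],key=cv2.contourArea)
    hull=cv2.convexHull(c); 
    e=2.
    ap=cv2.approxPolyDP(hull,3,True)[:,0]+[x0,y0]
    print(n,len(ap),ap.tolist()); P=np.array([plane(n,p,18)[:2] for p in ap]); print(P.round(1).tolist())
    if len(P)==4:
        r=cv2.minAreaRect(P.astype(np.float32)); print('rect',r)
    # dark spots subpixel on rail
    g=cv2.cvtColor(im,cv2.COLOR_BGR2GRAY); 
    gz=cv2.resize(g[y0:y1,x0:x1],None,fx=5,fy=5,interpolation=cv2.INTER_CUBIC)
    k,l,s,cc=cv2.connectedComponentsWithStats((gz<105).astype(np.uint8)*255)
    for a,b in zip(s[1:],cc[1:]):
        if 25<a[4]<1500:
            uv=(b-2)/5+[x0,y0]; print('dark',(b*.72).round(),a[2:].tolist(),uv.round(2),plane(n,uv,34)[:2].round(1),plane(n,uv,26)[:2].round(1))
p=tri((220.33,207.73),(341.84,191.70));print('knob',p)
print('sty',tri((333.41,249.5),(206.8,182.4)))
E
```

```text
scene 4 [[209, 170], [286, 192], [268, 240], [188, 217]]
[[487.4, -262.1], [427.1, 31.5], [623.2, 75.9], [687.7, -211.0]]
rect ((555.28759765625, -93.07380676269531), (206.67465209960938, 299.9296875), 12.679938316345215)
dark [134. 155.] [43, 46, 1355] [220.7  208.52] [ 608.7 -124.9] [ 605.3 -128.4]
dark [129. 188.] [47, 18, 244] [219.47 217.95] [ 641.9 -107.4] [ 638.7 -110.8]
dark [243. 286.] [14, 6, 68] [251.06 244.96] [674.   41.6] [670.9  39.1]
top 4 [[375, 182], [384, 244], [289, 253], [283, 191]]
[[681.3, -219.1], [483.2, -259.4], [423.7, 32.8], [620.4, 71.5]]
rect ((552.53271484375, -93.18606567382812), (202.18800354003906, 298.2276611328125), 11.503405570983887)
dark [315.  22.] [32, 4, 66] [367.18 181.7 ] [ 674.7 -191.6] [ 677.2 -192.8]
dark [278.  26.] [28, 4, 92] [356.79 182.71] [ 667.9 -159. ] [ 670.3 -160.1]
dark [243.  29.] [16, 4, 47] [347.07 183.72] [ 661.3 -128.5] [ 663.7 -129.5]
dark [348.  33.] [4, 17, 57] [376.32 184.91] [ 667.2 -221.1] [ 669.7 -222.5]
dark [203.  33.] [23, 4, 55] [335.95 184.7 ] [654.4 -93.6] [656.7 -94.4]
dark [127.  40.] [14, 4, 48] [315.01 18
[... 1750 characters left out ...]
k [377. 224.] [5, 35, 131] [384.34 237.79] [ 499.8 -256.2] [ 501.4 -257.8]
dark [ 25. 236.] [3, 17, 44] [286.61 241.03] [457.7  44. ] [459.1  44. ]
dark [380. 241.] [4, 12, 38] [385.27 242.54] [ 485.2 -259.9] [ 486.7 -261.5]
dark [356. 251.] [23, 4, 66] [378.37 245.37] [ 474.1 -239.2] [ 475.6 -240.7]
dark [ 29. 270.] [3, 19, 49] [287.62 250.65] [428.1  38. ] [429.4  37.9]
dark [165. 269.] [14, 4, 31] [325.36 250.29] [441.5 -77.6] [442.8 -78.3]
dark [ 54. 280.] [26, 4, 69] [294.5  253.34] [422.1  16.1] [423.3  15.9]
knob (array([ 622.89415084, -110.49630304,   72.34351276]), np.float64(1.4995549534744366))
sty (array([593.44987916, 299.53030255, 126.42613509]), np.float64(0.9050716013382822))
```

```bash
python3 - <<'E'
from h import *
I={'scene':cv2.imread('pics/scene0.png'),'top':cv2.imread('pics/top0.png')}
a=np.radians(11.8);X=np.array([np.cos(a),np.sin(a)]);Y=np.array([-X[1],X[0]])
H=np.array([621.6,-109.4]); O=H-65*X+30*Y; print('jig',O)
out=[]
for n in I:
    g=I[n]
    xs=np.arange(45,-75,-1.);ys=np.arange(-20,-90,-1.)
    uv=np.array([[proj(n,[*(O+x*X+y*Y),26]) for y in ys] for x in xs]).astype(np.float32)
    r=cv2.remap(g,uv[...,0],uv[...,1],cv2.INTER_CUBIC); gr=cv2.cvtColor(r,cv2.COLOR_BGR2GRAY).astype(float)
    out.append(cv2.resize(r,None,fx=5,fy=5,interpolation=cv2.INTER_NEAREST))
    for b in (30,20,10,0,-10,-20,-30,-40,-50):
        i=int(45-b); p=gr[i-4:i+5].mean(0); q=p[20:45]; print(n,b,'ymin',ys[20+q.argmin()],q.min().round(),end=' | ')
    print()
    # cork extent in x at seam-8..-20
    j=slice(38,52); print([int(v) for v in r[::3,j,0].mean(1)])
    j=slice(29,34); print([int(v) for v in gr[::3,j].min(1)])
cv2.imwrite('pics/rect.png',np.hstack(out))
E
```

```text
jig [551.83873818 -93.32622171]Traceback (most recent call last):
  File "<stdin>", line 9, in <module>
  File "h.py", line 13, in proj
    c=bot.camera_info(n); q=np.array(c['attitude']).T@(np.array(p)-c['eye'])
ValueError: time passes only in moves, steps and waits
```

```bash
sed -i 's/^import numpy.*/&\nfrom functools import lru_cache\nCI=lru_cache(None)(bot.camera_info)/; s/c=bot.camera_info(n)/c=CI(n)/' h.py; cat > r.py <<'E'
from h import *
I={'scene':cv2.imread('pics/scene0.png'),'top':cv2.imread('pics/top0.png')}
a=np.radians(11.8);X=np.array([np.cos(a),np.sin(a)]);Y=np.array([-X[1],X[0]])
H=np.array([621.6,-109.4]); O=H-65*X+30*Y; print('jig',O)
out=[]
for n in I:
    g=I[n]
    xs=np.arange(45,-75,-1.);ys=np.arange(-20,-90,-1.)
    uv=np.array([[proj(n,[*(O+x*X+y*Y),26]) for y in ys] for x in xs]).astype(np.float32)
    r=cv2.remap(g,uv[...,0],uv[...,1],cv2.INTER_CUBIC); gr=cv2.cvtColor(r,cv2.COLOR_BGR2GRAY).astype(float)
    out.append(cv2.resize(r,None,fx=5,fy=5,interpolation=cv2.INTER_NEAREST))
    for b in (30,20,10,0,-10,-20,-30,-40,-50):
        i=int(45-b); p=gr[i-4:i+5].mean(0); q=p[20:45]; print(n,b,'ymin',ys[20+q.argmin()],q.min().round(),end=' | ')
    print()
    j=slice(29,34); print([(int(x),int(v)) for x,v in zip(xs[::3],gr[::3,j].min(1))])
cv2.imwrite('pics/rect.png',np.hstack(out))
E
python3 r.py
```

```text
jig [551.83873818 -93.32622171]
scene 30 ymin -49.0 97.0 | scene 20 ymin -53.0 171.0 | scene 10 ymin -53.0 182.0 | scene 0 ymin -52.0 180.0 | scene -10 ymin -53.0 172.0 | scene -20 ymin -52.0 159.0 | scene -30 ymin -52.0 176.0 | scene -40 ymin -53.0 173.0 | scene -50 ymin -44.0 213.0 | 
[(45, 96), (42, 100), (39, 100), (36, 100), (33, 100), (30, 91), (27, 97), (24, 150), (21, 176), (18, 177), (15, 173), (12, 180), (9, 180), (6, 187), (3, 186), (0, 176), (-3, 175), (-6, 178), (-9, 171), (-12, 171), (-15, 166), (-18, 155), (-21, 157), (-24, 165), (-27, 162), (-30, 176), (-33, 189), (-36, 171), (-39, 162), (-42, 176), (-45, 208), (-48, 225), (-51, 226), (-54, 230), (-57, 233), (-60, 232), (-63, 235), (-66, 236), (-69, 237), (-72, 237)]
top 30 ymin -41.0 230.0 | top 20 ymin -52.0 148.0 | top 10 ymin -52.0 119.0 | top 0 ymin -51.0 149.0 | top -10 ymin -53.0 122.0 | top -20 ymin -52.0 126.0 | top -30 ymin -52.0 146.0 | top -40 ymin -52.0 130.0 | top -50 ymin -52.0 210.0 | 
[(45, 186), (42, 233), (39, 231), (36, 233), (33, 237), (30, 239), (27, 227), (24, 156), (21, 136), (18, 146), (15, 116), (12, 108), (9, 113), (6, 150), (3, 146), (0, 145), (-3, 151), (-6, 131), (-9, 123), (-12, 117), (-15, 91), (-18, 104), (-21, 137), (-24, 143), (-27, 144), (-30, 156), (-33, 126), (-36, 112), (-39, 112), (-42, 152), (-45, 150), (-48, 190), (-51, 226), (-54, 230), (-57, 231), (-60, 233), (-63, 238), (-66, 240), (-69, 239), (-72, 241)]
```

View pics/rect.png

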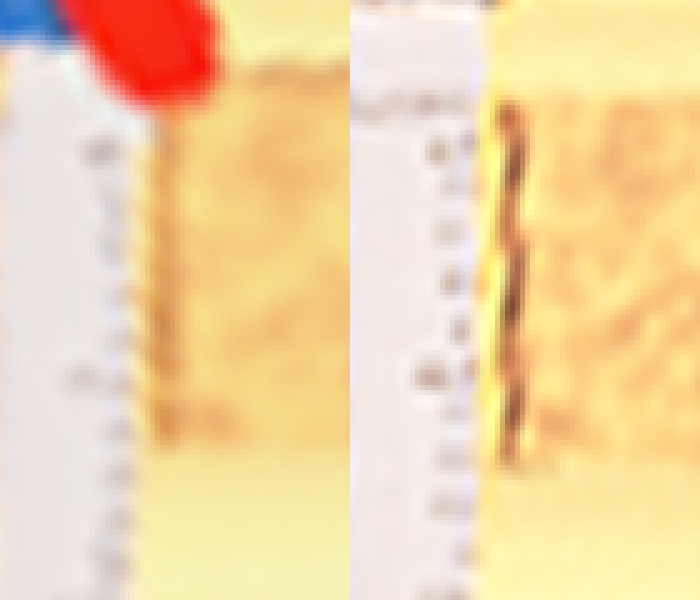

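The rectified views show the seam at jig y≈-52, with the sole edges at x≈+25 and -47. That agrees with the given seam length of 64 mm plus 4 mm at each end. Next is the stand and stylus.

```bash
python3 - <<'E'
from h import *
I={'scene':cv2.imread('pics/scene0.png'),'top':cv2.imread('pics/top0.png')}
print('head',plane('top',(206.5,182.2),149)[:2],plane('scene',(334.5,244.7),148)[:2])
print('collar',plane('top',(209.6,188.9),84)[:2],plane('scene',(333.1,255.2),84)[:2])
B={'scene':(320,235,346,276),'top':(192,168,226,206)}
for n in I:
    x0,y0,x1,y1=B[n]; im=I[n][y0:y1,x0:x1]
    z=cv2.resize(im,None,fx=8,fy=8,interpolation=cv2.INTER_CUBIC); h=cv2.cvtColor(z,cv2.COLOR_BGR2HSV)
    y=cv2.inRange(h,(24,170,130),(34,255,255)); w=cv2.inRange(h,(8,90,130),(34,255,255))
    for nm,m,zz in(('yellow',y,117),('wood+',w,80)):
        k,l,s,c=cv2.connectedComponentsWithStats(m); i=1+s[1:,4].argmax()
        cc=max(cv2.findContours((l==i).astype(np.uint8),0,1)[0],key=cv2.contourArea)
        r=cv2.boxPoints(cv2.minAreaRect(cc)); P=(r-3.5)/8+[x0,y0]
        print(n,nm,((c[i]-3.5)/8+[x0,y0]).round(1),P.round(1).tolist(),[plane(n,p,zz)[:2].round(0).tolist() for p in P])
for p in [(590,300,149),(590,300,84),(590,300,80)]: print(proj('scene',p).round(1),proj('top',p).round(1))
E
```

```text
head [587.6129256  297.25091831] [587.62213593 297.7718275 ]
collar [585.25385002 295.50700281] [592.02912232 301.02377809]
scene yellow [333.3 249.6] [[328.5, 256.2], [330.8, 241.8], [337.3, 242.8], [334.9, 257.2]] [[617.0, 295.0], [570.0, 278.0], [563.0, 297.0], [610.0, 314.0]]
scene wood+ [331.6 258.4] [[322.7, 271.6], [323.8, 241.8], [340.9, 242.4], [339.8, 272.2]] [[656.0, 298.0], [563.0, 253.0], [537.0, 301.0], [631.0, 345.0]]
top yellow [206.5 182.2] [[203.2, 179.9], [208.1, 178.8], [209.3, 184.3], [204.4, 185.3]] [[603.0, 313.0], [607.0, 299.0], [591.0, 293.0], [586.0, 308.0]]
top wood+ [210.2 189.8] [[197.8, 181.9], [213.6, 175.7], [222.5, 198.5], [206.7, 204.6]] [[605.0, 335.0], [630.0, 289.0], [560.0, 253.0], [536.0, 298.0]]
[334.8 245.5] [205.7 181.3]
[333.1 254.5] [208.4 187.3]
[333.  255.1] [208.5 187.6]
```

Call:
arm_command([
  {"tx": 0.04, "ty": -0.03, "az": 4},
  {"tx": 0.07, "ty": -0.057, "az": 8},
  {"tx": 0.1, "ty": -0.082, "az": 12},
  {"tx": 0.13, "ty": -0.107, "az": 16},
  {"tx": 0.16, "ty": -0.132, "az": 20},
  {"tx": 0.19, "ty": -0.157, "az": 24},
  {"tx": 0.22, "ty": -0.182, "az": 29},
  {"tx": 0.25, "ty": -0.204, "az": 29},
])

```text
validation failed for argument at $.st...
```

Call:
arm_command([
  {"tx": 0.03, "ty": -0.025},
  {"tx": 0.06, "ty": -0.05},
  {"tx": 0.09, "ty": -0.075},
  {"tx": 0.12, "ty": -0.1},
  {"tx": 0.146, "ty": -0.119},
  {"tx": 0.146, "ty": -0.119},
  {"tx": 0.146, "ty": -0.119},
])

```text
validation failed for argument at $.st...
```

Call:
arm_command([
  {"tx": 0.03, "ty": -0.025, "tz": 0, "ax": 0, "ay": 0, "az": 4, "fingers": 1},
  {"tx": 0.06, "ty": -0.05, "tz": 0, "ax": 0, "ay": 0, "az": 8, "fingers": 1},
])

```text
t: 0.27
tool_pos: [251.8, 570.7, 230.4]
eef_rot: [[-0.988, 0.153, -0.001], [0.153, 0.988, -0.001], [0.0, -0.001, -1.0]]
contact_force: [0.7, -0.1, -0.6]
opening: 1.001
grasp_force: 0.0
```

Call:
arm_command([
  {"tx": 0.03, "ty": -0.024, "tz": 0, "ax": 0, "ay": 0, "az": 4, "fingers": 1},
  {"tx": 0.06, "ty": -0.048, "tz": 0, "ax": 0, "ay": 0, "az": 8, "fingers": 1},
  {"tx": 0.09, "ty": -0.072, "tz": 0, "ax": 0, "ay": 0, "az": 12, "fingers": 1},
  {"tx": 0.12, "ty": -0.096, "tz": 0, "ax": 0, "ay": 0, "az": 16, "fingers": 1},
  {"tx": 0.15, "ty": -0.12, "tz": 0, "ax": 0, "ay": 0, "az": 21, "fingers": 1},
  {"tx": 0.18, "ty": -0.145, "tz": 0, "ax": 0, "ay": 0, "az": 21, "fingers": 1},
  {"tx": 0.21, "ty": -0.17, "tz": 0, "ax": 0, "ay": 0, "az": 21, "fingers": 1},
  {"tx": 0.24, "ty": -0.195, "tz": 0, "ax": 0, "ay": 0, "az": 21, "fingers": 1},
])

```text
t: 0.93
tool_pos: [493.6, 374.2, 230.8]
eef_rot: [[-0.979, -0.204, -0.001], [-0.204, 0.979, -0.0], [0.001, -0.0, -1.0]]
contact_force: [0.2, -0.5, 0.5]
opening: 1.002
grasp_force: 0.0
```

Call:
arm_command([
  {"tx": 0.03, "ty": -0.024, "tz": 0, "ax": 0, "ay": 0, "az": 0, "fingers": 0.7},
  {"tx": 0.06, "ty": -0.048, "tz": 0, "ax": 0, "ay": 0, "az": 0, "fingers": 0.7},
  {"tx": 0.085, "ty": -0.068, "tz": 0, "ax": 0, "ay": 0, "az": 0, "fingers": 0.7},
  {"tx": 0.096, "ty": -0.077, "tz": 0, "ax": 0, "ay": 0, "az": 0, "fingers": 0.7},
  {"tx": 0.096, "ty": -0.077, "tz": 0, "ax": 0, "ay": 0, "az": 0, "fingers": 0.7},
  {"tx": 0.096, "ty": -0.077, "tz": 0, "ax": 0, "ay": 0, "az": 0, "fingers": 0.7},
])

```text
t: 1.43
tool_pos: [588.4, 298.6, 230.6]
eef_rot: [[-0.979, -0.203, -0.002], [-0.203, 0.979, 0.0], [0.002, 0.0, -1.0]]
contact_force: [-0.2, -0.4, 0.2]
opening: 0.703
grasp_force: 0.0
```

Call:
arm_command([
  {"tx": 0, "ty": -0.001, "tz": -0.03, "ax": 0, "ay": 0, "az": 0, "fingers": 0.6},
  {"tx": 0, "ty": -0.001, "tz": -0.06, "ax": 0, "ay": 0, "az": 0, "fingers": 0.6},
  {"tx": 0, "ty": -0.001, "tz": -0.09, "ax": 0, "ay": 0, "az": 0, "fingers": 0.6},
  {"tx": 0, "ty": -0.001, "tz": -0.115, "ax": 0, "ay": 0, "az": 0, "fingers": 0.6},
  {"tx": 0, "ty": -0.001, "tz": -0.129, "ax": 0, "ay": 0, "az": 0, "fingers": 0.6},
  {"tx": 0, "ty": -0.001, "tz": -0.129, "ax": 0, "ay": 0, "az": 0, "fingers": 0.6},
])

```text
t: 1.93
tool_pos: [584.8, 298.0, 97.7]
eef_rot: [[-0.979, -0.206, -0.008], [-0.206, 0.979, -0.003], [0.008, -0.001, -1.0]]
contact_force: [-1.1, 0.4, -0.5]
opening: 0.601
grasp_force: 0.0
```

Call:
arm_command([
  {"tx": 0, "ty": 0, "tz": 0, "ax": 0, "ay": 0, "az": 0, "fingers": 0.4},
  {"tx": 0, "ty": 0, "tz": 0, "ax": 0, "ay": 0, "az": 0, "fingers": 0.3},
  {"tx": 0, "ty": 0, "tz": 0, "ax": 0, "ay": 0, "az": 0, "fingers": 0.2},
  {"tx": 0, "ty": 0, "tz": 0, "ax": 0, "ay": 0, "az": 0, "fingers": 0.1},
  {"tx": 0, "ty": 0, "tz": 0, "ax": 0, "ay": 0, "az": 0, "fingers": 0.05},
  {"tx": 0, "ty": 0, "tz": 0, "ax": 0, "ay": 0, "az": 0, "fingers": 0},
  {"tx": 0, "ty": 0, "tz": 0, "ax": 0, "ay": 0, "az": 0, "fingers": 0},
  {"tx": 0, "ty": 0, "tz": 0, "ax": 0, "ay": 0, "az": 0, "fingers": 0},
], grip_force=50)

```text
t: 2.6
tool_pos: [590.1, 298.6, 105.2]
eef_rot: [[-0.979, -0.204, 0.004], [-0.204, 0.979, 0.002], [-0.004, 0.001, -1.0]]
contact_force: [-0.6, 1.1, 6.3]
opening: 0.172
grasp_force: 48.6
```

Call:
arm_command([
  {"tx": 0, "ty": 0, "tz": 0, "ax": 0, "ay": 0, "az": 0, "fingers": 0},
  {"tx": 0, "ty": 0, "tz": 0, "ax": 0, "ay": 0, "az": 0, "fingers": 0},
])

```text
t: 2.77
tool_pos: [590.0, 298.7, 105.2]
eef_rot: [[-0.979, -0.204, 0.004], [-0.204, 0.979, 0.002], [-0.004, 0.001, -1.0]]
contact_force: [-0.5, 2.0, 6.1]
opening: 0.174
grasp_force: 48.6
```

```bash
python3 - <<'E'
from h import *
for n in("scene","top"): cv2.imwrite(f"pics/{n}1.png",bot.snapshot(n))
s=cv2.imread('pics/scene1.png');t=cv2.imread('pics/top1.png')
q=bot.sense();print(q['tool_pos'],q['contact_force'],q['t'])
cv2.imwrite('pics/g1.png',np.hstack([cv2.resize(s[215:295,290:370],(400,400)),cv2.resize(t[150:230,170:250],(400,400))]))
E
```

```text
[590.02503779 298.64314259 105.1918454 ] [-1.08392294  0.17641148  7.0911591 ] 2.8667
```

View pics/g1.png

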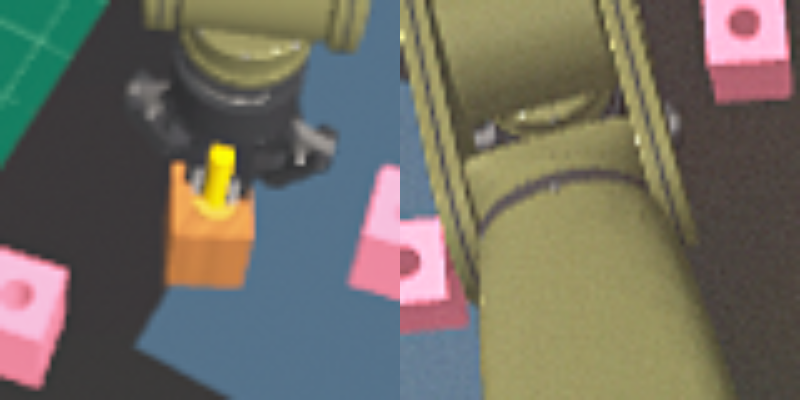

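The fingers grip the handle at (218,180) in the scene crop, and the stylus is still seated in the stand. The arm is compliant: the squeeze pushed it about 4 mm up. I'll lift it now.

Call:
arm_command([
  {"tx": 0, "ty": 0, "tz": 0.015, "ax": 0, "ay": 0, "az": 0, "fingers": 0},
  {"tx": 0, "ty": 0, "tz": 0.03, "ax": 0, "ay": 0, "az": 0, "fingers": 0},
  {"tx": 0, "ty": 0, "tz": 0.05, "ax": 0, "ay": 0, "az": 0, "fingers": 0},
  {"tx": 0, "ty": 0, "tz": 0.07, "ax": 0, "ay": 0, "az": 0, "fingers": 0},
  {"tx": 0, "ty": 0, "tz": 0.09, "ax": 0, "ay": 0, "az": 0, "fingers": 0},
  {"tx": 0, "ty": 0, "tz": 0.105, "ax": 0, "ay": 0, "az": 0, "fingers": 0},
  {"tx": 0, "ty": 0, "tz": 0.11, "ax": 0, "ay": 0, "az": 0, "fingers": 0},
  {"tx": 0, "ty": 0, "tz": 0.11, "ax": 0, "ay": 0, "az": 0, "fingers": 0},
])

```text
t: 3.53
tool_pos: [589.6, 298.2, 215.3]
eef_rot: [[-0.979, -0.204, 0.004], [-0.204, 0.979, 0.002], [-0.004, 0.001, -1.0]]
contact_force: [-0.2, 0.2, -0.4]
opening: 0.175
grasp_force: 48.7
```

Call:
arm_command([
  {"tx": 0, "ty": 0, "tz": 0, "ax": 0, "ay": 0, "az": 0, "fingers": 0},
])

```text
t: 3.62
tool_pos: [588.4, 297.6, 212.1]
eef_rot: [[-0.979, -0.204, -0.0], [-0.204, 0.979, -0.0], [0.0, -0.0, -1.0]]
contact_force: [-0.3, -0.4, -0.2]
opening: 0.172
grasp_force: 48.7
```

```bash
python3 - <<'E'
from h import *
for n in("scene","top"): cv2.imwrite(f"pics/{n}2.png",bot.snapshot(n))
s=cv2.imread('pics/scene2.png')
p=bot.sense()['tool_pos'];print(p,proj('scene',p),bot.sense()['contact_force'])
u,v=proj('scene',p-[0,0,20]).astype(int)
cv2.imwrite('pics/g2.png',cv2.resize(s[v-50:v+50,u-50:u+50],(600,600),interpolation=cv2.INTER_CUBIC)); print(u,v)
E
```

```text
[587.75854107 297.43094312 210.39512248] [336.12251826 235.31979967] [ 0.54919982  0.70607292 -1.38615726]
335 238
```

View pics/g2.png

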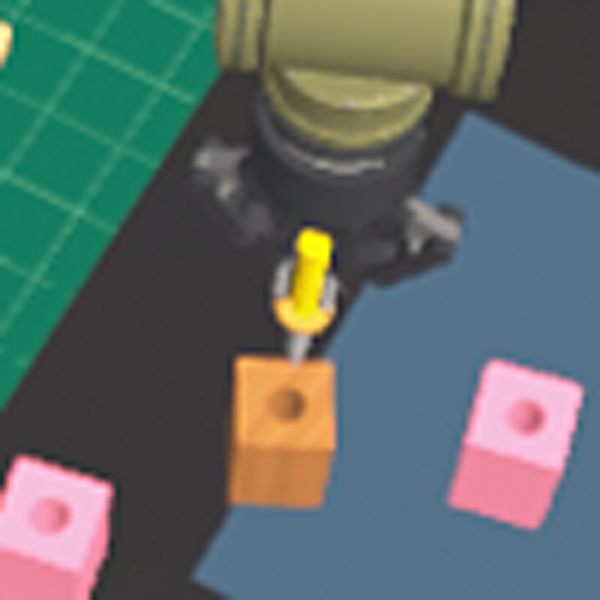

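The stylus hangs in the grip with its tip at scene px (334.5,248.3) and its head at (337.5,227.2). The stand's hole is at (333,255.5). I'll check the tilt and the offset next.

```bash
python3 - <<'E'
from h import *
p=bot.sense()['tool_pos']
print(p,bot.sense()['eef_rot'][:,2])
for z in (p[2]-90,p[2]+45): print(proj('scene',[p[0],p[1],z]))
print('hole',plane('scene',(333,255.5),80),'tip',plane('scene',(334.5,248.3),p[2]-90),'head',plane('scene',(337.5,227.2+.8),p[2]+45))
E
```

```text
[587.75854107 297.43094312 210.39512248] [-0.00279902 -0.00116051 -0.99999541]
[333.6484155  248.61662582]
[337.46143327 228.12393035]
hole [591.30204664 300.64775634  80.        ] tip [585.45633875 299.20627973 120.39512248] head [587.34428721 297.34122373 255.39512248]
```

Call:
arm_command([
  {"tx": 0, "ty": -0.015, "tz": 0, "ax": 0, "ay": 0, "az": 0, "fingers": 0},
  {"tx": 0, "ty": -0.045, "tz": 0, "ax": 0, "ay": 0, "az": 0, "fingers": 0},
  {"tx": 0, "ty": -0.08, "tz": 0, "ax": 0, "ay": 0, "az": 0, "fingers": 0},
  {"tx": 0, "ty": -0.115, "tz": 0, "ax": 0, "ay": 0, "az": 0, "fingers": 0},
  {"tx": 0, "ty": -0.15, "tz": 0, "ax": 0, "ay": 0, "az": 0, "fingers": 0},
  {"tx": 0, "ty": -0.185, "tz": 0, "ax": 0, "ay": 0, "az": 0, "fingers": 0},
  {"tx": 0, "ty": -0.22, "tz": 0, "ax": 0, "ay": 0, "az": 0, "fingers": 0},
  {"tx": 0, "ty": -0.255, "tz": 0, "ax": 0, "ay": 0, "az": 0, "fingers": 0},
])

```text
t: 4.38
tool_pos: [587.4, 40.4, 211.0]
eef_rot: [[-0.979, -0.204, -0.002], [-0.204, 0.979, -0.0], [0.002, 0.0, -1.0]]
contact_force: [0.5, 0.4, -0.5]
opening: 0.169
grasp_force: 48.8
```

Call:
arm_command([
  {"tx": 0, "ty": -0.035, "tz": 0, "ax": 0, "ay": 0, "az": 0, "fingers": 0},
  {"tx": 0, "ty": -0.07, "tz": 0, "ax": 0, "ay": 0, "az": 0, "fingers": 0},
  {"tx": 0, "ty": -0.105, "tz": 0, "ax": 0, "ay": 0, "az": 0, "fingers": 0},
  {"tx": -0.003, "ty": -0.14, "tz": 0, "ax": 0, "ay": 0, "az": 0, "fingers": 0},
  {"tx": -0.004, "ty": -0.165, "tz": 0, "ax": 0, "ay": 0, "az": 0, "fingers": 0},
  {"tx": -0.004, "ty": -0.182, "tz": 0, "ax": 0, "ay": 0, "az": 0, "fingers": 0},
  {"tx": -0.004, "ty": -0.182, "tz": 0, "ax": 0, "ay": 0, "az": 0, "fingers": 0},
  {"tx": -0.004, "ty": -0.182, "tz": 0, "ax": 0, "ay": 0, "az": 0, "fingers": 0},
])

```text
t: 5.05
tool_pos: [583.6, -140.3, 211.1]
eef_rot: [[-0.979, -0.202, -0.002], [-0.202, 0.979, 0.001], [0.002, 0.001, -1.0]]
contact_force: [0.0, -0.2, 0.4]
opening: 0.172
grasp_force: 48.8
```

Call:
arm_command([
  {"tx": 0, "ty": 0, "tz": 0, "ax": 0, "ay": 0, "az": 0, "fingers": 0},
  {"tx": 0, "ty": 0, "tz": 0, "ax": 0, "ay": 0, "az": 0, "fingers": 0},
  {"tx": 0, "ty": 0, "tz": 0, "ax": 0, "ay": 0, "az": 0, "fingers": 0},
])

```text
t: 5.3
tool_pos: [584.5, -138.2, 212.1]
eef_rot: [[-0.979, -0.205, -0.0], [-0.205, 0.979, 0.0], [0.0, 0.0, -1.0]]
contact_force: [0.4, -0.5, 0.2]
opening: 0.173
grasp_force: 48.8
```

Call:
arm_command([
  {"tx": 0, "ty": -0.001, "tz": -0.025, "ax": 0, "ay": 0, "az": 0, "fingers": 0},
  {"tx": 0, "ty": -0.001, "tz": -0.05, "ax": 0, "ay": 0, "az": 0, "fingers": 0},
  {"tx": 0, "ty": -0.001, "tz": -0.07, "ax": 0, "ay": 0, "az": 0, "fingers": 0},
  {"tx": 0, "ty": -0.001, "tz": -0.082, "ax": 0, "ay": 0, "az": 0, "fingers": 0},
  {"tx": 0, "ty": -0.001, "tz": -0.082, "ax": 0, "ay": 0, "az": 0, "fingers": 0},
  {"tx": 0, "ty": -0.001, "tz": -0.082, "ax": 0, "ay": 0, "az": 0, "fingers": 0},
  {"tx": 0, "ty": -0.001, "tz": -0.082, "ax": 0, "ay": 0, "az": 0, "fingers": 0},
  {"tx": 0, "ty": -0.001, "tz": -0.082, "ax": 0, "ay": 0, "az": 0, "fingers": 0},
])

```text
t: 5.97
tool_pos: [585.9, -140.4, 132.5]
eef_rot: [[-0.979, -0.204, 0.003], [-0.204, 0.979, -0.001], [-0.003, -0.002, -1.0]]
contact_force: [-0.7, -0.2, -0.2]
opening: 0.175
grasp_force: 48.8
```

```bash
python3 - <<'E'
from h import *
for n in("scene","top"): cv2.imwrite(f"pics/{n}3.png",bot.snapshot(n))
s=cv2.imread('pics/scene3.png');t=cv2.imread('pics/top3.png')
p=bot.sense()['tool_pos'];print(p,proj('scene',p-[0,0,90]),proj('top',p-[0,0,90]))
for q in((584,-139.4,26),(521.3,-152.5,26)): print(proj('scene',q),proj('top',q))
cv2.imwrite('pics/g3.png',np.hstack([cv2.resize(i,(400,400),interpolation=cv2.INTER_CUBIC) for i in (s[165:245,180:260],t[160:240,310:390])]))
E
```

```text
[ 585.57274764 -140.48060218  132.06182288] [220.48871916 200.47598621] [349.47260627 206.58533362]
[221.52901081 202.65269748] [348.36236657 208.21716642]
[228.35670285 188.11848349] [351.08065473 228.04272968]
```

View pics/g3.png

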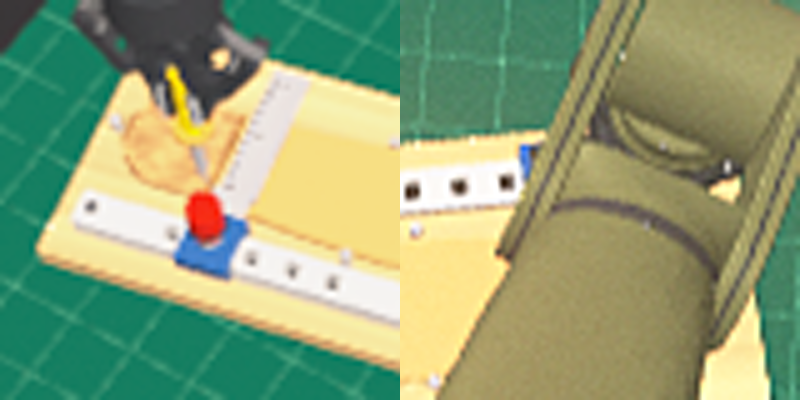

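The scene crop shows the shank's tip just above the rail end of the seam, at about px (221,200), where it was predicted. The top view is hidden by the arm. I'll lower it now.

Call:
arm_command([
  {"tx": 0, "ty": 0, "tz": -0.004, "ax": 0, "ay": 0, "az": 0, "fingers": 0},
  {"tx": 0, "ty": 0, "tz": -0.008, "ax": 0, "ay": 0, "az": 0, "fingers": 0},
  {"tx": 0, "ty": 0, "tz": -0.011, "ax": 0, "ay": 0, "az": 0, "fingers": 0},
  {"tx": 0, "ty": 0, "tz": -0.013, "ax": 0, "ay": 0, "az": 0, "fingers": 0},
  {"tx": 0, "ty": 0, "tz": -0.014, "ax": 0, "ay": 0, "az": 0, "fingers": 0},
  {"tx": 0, "ty": 0, "tz": -0.014, "ax": 0, "ay": 0, "az": 0, "fingers": 0},
  {"tx": 0, "ty": 0, "tz": -0.014, "ax": 0, "ay": 0, "az": 0, "fingers": 0},
  {"tx": 0, "ty": 0, "tz": -0.014, "ax": 0, "ay": 0, "az": 0, "fingers": 0},
])

```text
t: 6.73
tool_pos: [584.7, -140.2, 116.4]
eef_rot: [[-0.979, -0.204, 0.0], [-0.204, 0.979, -0.0], [-0.0, -0.0, -1.0]]
contact_force: [-0.3, 0.1, -0.7]
opening: 0.175
grasp_force: 48.8
```

Call:
arm_command([
  {"tx": 0, "ty": 0.0005, "tz": -0.0005, "ax": 0, "ay": 0, "az": 0, "fingers": 0},
  {"tx": 0, "ty": 0.001, "tz": -0.001, "ax": 0, "ay": 0, "az": 0, "fingers": 0},
  {"tx": 0, "ty": 0.001, "tz": -0.001, "ax": 0, "ay": 0, "az": 0, "fingers": 0},
  {"tx": 0, "ty": 0.001, "tz": -0.001, "ax": 0, "ay": 0, "az": 0, "fingers": 0},
  {"tx": 0, "ty": 0.001, "tz": -0.001, "ax": 0, "ay": 0, "az": 0, "fingers": 0},
  {"tx": 0, "ty": 0.001, "tz": -0.001, "ax": 0, "ay": 0, "az": 0, "fingers": 0},
])

```text
t: 7.23
tool_pos: [584.9, -139.4, 115.7]
eef_rot: [[-0.979, -0.204, 0.001], [-0.204, 0.979, -0.0], [-0.001, -0.001, -1.0]]
contact_force: [0.2, -1.2, 1.6]
opening: 0.174
grasp_force: 48.8
```

Call:
arm_command([
  {"tx": -0.0024, "ty": -0.0005, "tz": 0, "ax": 0, "ay": 0, "az": 0, "fingers": 0},
  {"tx": -0.0048, "ty": -0.001, "tz": 0, "ax": 0, "ay": 0, "az": 0, "fingers": 0},
  {"tx": -0.0072, "ty": -0.0015, "tz": 0, "ax": 0, "ay": 0, "az": 0, "fingers": 0},
  {"tx": -0.0096, "ty": -0.002, "tz": 0, "ax": 0, "ay": 0, "az": 0, "fingers": 0},
  {"tx": -0.012, "ty": -0.0025, "tz": 0, "ax": 0, "ay": 0, "az": 0, "fingers": 0},
  {"tx": -0.0144, "ty": -0.003, "tz": 0, "ax": 0, "ay": 0, "az": 0, "fingers": 0},
  {"tx": -0.0168, "ty": -0.0035, "tz": 0, "ax": 0, "ay": 0, "az": 0, "fingers": 0},
  {"tx": -0.0192, "ty": -0.004, "tz": 0, "ax": 0, "ay": 0, "az": 0, "fingers": 0},
])

```text
t: 7.9
tool_pos: [565.4, -143.3, 115.7]
eef_rot: [[-0.979, -0.204, 0.001], [-0.204, 0.979, -0.0], [-0.001, -0.0, -1.0]]
contact_force: [1.2, 0.0, 2.9]
opening: 0.174
grasp_force: 48.8
```

Call:
arm_command([
  {"tx": -0.0024, "ty": -0.0005, "tz": 0, "ax": 0, "ay": 0, "az": 0, "fingers": 0},
  {"tx": -0.0048, "ty": -0.001, "tz": 0, "ax": 0, "ay": 0, "az": 0, "fingers": 0},
  {"tx": -0.0072, "ty": -0.0015, "tz": 0, "ax": 0, "ay": 0, "az": 0, "fingers": 0},
  {"tx": -0.0096, "ty": -0.002, "tz": 0, "ax": 0, "ay": 0, "az": 0, "fingers": 0},
  {"tx": -0.012, "ty": -0.0025, "tz": 0, "ax": 0, "ay": 0, "az": 0, "fingers": 0},
  {"tx": -0.0144, "ty": -0.003, "tz": 0, "ax": 0, "ay": 0, "az": 0, "fingers": 0},
  {"tx": -0.0168, "ty": -0.0035, "tz": 0, "ax": 0, "ay": 0, "az": 0, "fingers": 0},
  {"tx": -0.0192, "ty": -0.004, "tz": 0, "ax": 0, "ay": 0, "az": 0, "fingers": 0},
])

```text
t: 8.57
tool_pos: [546.2, -147.3, 115.5]
eef_rot: [[-0.979, -0.204, 0.001], [-0.204, 0.979, -0.0], [-0.001, -0.0, -1.0]]
contact_force: [2.9, 1.0, 5.6]
opening: 0.176
grasp_force: 48.9
```

Call:
arm_command([
  {"tx": -0.0024, "ty": -0.0005, "tz": 0, "ax": 0, "ay": 0, "az": 0, "fingers": 0},
  {"tx": -0.0048, "ty": -0.001, "tz": 0.0005, "ax": 0, "ay": 0, "az": 0, "fingers": 0},
  {"tx": -0.0072, "ty": -0.0015, "tz": 0.001, "ax": 0, "ay": 0, "az": 0, "fingers": 0},
  {"tx": -0.0096, "ty": -0.002, "tz": 0.001, "ax": 0, "ay": 0, "az": 0, "fingers": 0},
  {"tx": -0.012, "ty": -0.0025, "tz": 0.001, "ax": 0, "ay": 0, "az": 0, "fingers": 0},
  {"tx": -0.0144, "ty": -0.003, "tz": 0.001, "ax": 0, "ay": 0, "az": 0, "fingers": 0},
  {"tx": -0.0168, "ty": -0.0035, "tz": 0.001, "ax": 0, "ay": 0, "az": 0, "fingers": 0},
  {"tx": -0.0192, "ty": -0.004, "tz": 0.001, "ax": 0, "ay": 0, "az": 0, "fingers": 0},
])

```text
t: 9.23
tool_pos: [526.3, -151.2, 115.8]
eef_rot: [[-0.979, -0.204, -0.001], [-0.204, 0.979, 0.0], [0.001, 0.001, -1.0]]
contact_force: [1.1, -0.1, 1.3]
opening: 0.17
grasp_force: 48.9
```

Call:
arm_command([
  {"tx": -0.0024, "ty": -0.0005, "tz": 0, "ax": 0, "ay": 0, "az": 0, "fingers": 0},
  {"tx": -0.0048, "ty": -0.001, "tz": 0, "ax": 0, "ay": 0, "az": 0, "fingers": 0},
  {"tx": -0.007, "ty": -0.0015, "tz": 0, "ax": 0, "ay": 0, "az": 0, "fingers": 0},
  {"tx": -0.007, "ty": -0.0015, "tz": 0, "ax": 0, "ay": 0, "az": 0, "fingers": 0},
  {"tx": -0.007, "ty": -0.0015, "tz": 0, "ax": 0, "ay": 0, "az": 0, "fingers": 0},
])

```text
t: 9.65
tool_pos: [519.3, -152.7, 115.8]
eef_rot: [[-0.979, -0.204, -0.002], [-0.204, 0.979, 0.0], [0.001, 0.001, -1.0]]
contact_force: [-0.1, -0.5, -0.3]
opening: 0.172
grasp_force: 48.9
```

```bash
python3 - <<'E'
from h import *
im=bot.snapshot('scene'); cv2.imwrite("pics/scene4.png",im)
p=bot.sense()['tool_pos'];print(p,proj('scene',p-[0,0,90]),bot.sense()['contact_force'])
cv2.imwrite('pics/g4.png',cv2.resize(im[150:230,190:270],(640,600),interpolation=cv2.INTER_CUBIC))
E
```

```text
[ 519.48919779 -152.64634696  115.90911364] [228.60676972 187.74748316] [-0.47593269 -0.51889534  0.87268672]
```

View pics/g4.png

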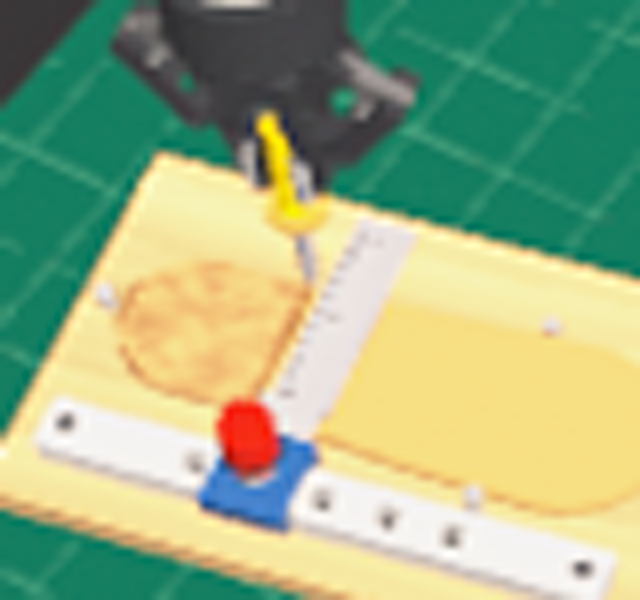

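The tip stands at the robot end of the seam, at crop (310,282). I'll lift it and go back to the stand.

Call:
arm_command([
  {"tx": 0, "ty": 0, "tz": 0.004, "ax": 0, "ay": 0, "az": 0, "fingers": 0},
  {"tx": 0, "ty": 0, "tz": 0.01, "ax": 0, "ay": 0, "az": 0, "fingers": 0},
  {"tx": 0, "ty": 0, "tz": 0.025, "ax": 0, "ay": 0, "az": 0, "fingers": 0},
  {"tx": 0, "ty": 0, "tz": 0.05, "ax": 0, "ay": 0, "az": 0, "fingers": 0},
  {"tx": 0, "ty": 0, "tz": 0.08, "ax": 0, "ay": 0, "az": 0, "fingers": 0},
  {"tx": 0.004, "ty": 0.025, "tz": 0.095, "ax": 0, "ay": 0, "az": 0, "fingers": 0},
  {"tx": 0.009, "ty": 0.06, "tz": 0.095, "ax": 0, "ay": 0, "az": 0, "fingers": 0},
  {"tx": 0.014, "ty": 0.095, "tz": 0.095, "ax": 0, "ay": 0, "az": 0, "fingers": 0},
])

```text
t: 10.37
tool_pos: [535.3, -57.5, 214.4]
eef_rot: [[-0.979, -0.202, 0.005], [-0.202, 0.979, -0.001], [-0.004, -0.002, -1.0]]
contact_force: [0.7, 0.1, -0.9]
opening: 0.172
grasp_force: 48.8
```

Call:
arm_command([
  {"tx": 0.0055, "ty": 0.035, "tz": 0, "ax": 0, "ay": 0, "az": 0, "fingers": 0},
  {"tx": 0.011, "ty": 0.07, "tz": 0, "ax": 0, "ay": 0, "az": 0, "fingers": 0},
  {"tx": 0.0165, "ty": 0.105, "tz": 0, "ax": 0, "ay": 0, "az": 0, "fingers": 0},
  {"tx": 0.022, "ty": 0.14, "tz": 0, "ax": 0, "ay": 0, "az": 0, "fingers": 0},
  {"tx": 0.0275, "ty": 0.175, "tz": 0, "ax": 0, "ay": 0, "az": 0, "fingers": 0},
  {"tx": 0.033, "ty": 0.21, "tz": 0, "ax": 0, "ay": 0, "az": 0, "fingers": 0},
  {"tx": 0.0385, "ty": 0.245, "tz": 0, "ax": 0, "ay": 0, "az": 0, "fingers": 0},
  {"tx": 0.044, "ty": 0.28, "tz": 0, "ax": 0, "ay": 0, "az": 0, "fingers": 0},
])

```text
t: 11.03
tool_pos: [578.1, 224.3, 212.0]
eef_rot: [[-0.979, -0.204, 0.001], [-0.204, 0.979, 0.0], [-0.001, -0.0, -1.0]]
contact_force: [0.7, -0.7, 0.2]
opening: 0.175
grasp_force: 48.8
```

Call:
arm_command([
  {"tx": 0.005, "ty": 0.03, "tz": 0, "ax": 0, "ay": 0, "az": 0, "fingers": 0},
  {"tx": 0.009, "ty": 0.055, "tz": 0, "ax": 0, "ay": 0, "az": 0, "fingers": 0},
  {"tx": 0.012, "ty": 0.072, "tz": 0, "ax": 0, "ay": 0, "az": 0, "fingers": 0},
  {"tx": 0.012, "ty": 0.076, "tz": 0, "ax": 0, "ay": 0, "az": 0, "fingers": 0},
  {"tx": 0.012, "ty": 0.076, "tz": 0, "ax": 0, "ay": 0, "az": 0, "fingers": 0},
  {"tx": 0.012, "ty": 0.076, "tz": 0, "ax": 0, "ay": 0, "az": 0, "fingers": 0},
  {"tx": 0.012, "ty": 0.076, "tz": 0, "ax": 0, "ay": 0, "az": 0, "fingers": 0},
  {"tx": 0.012, "ty": 0.076, "tz": 0, "ax": 0, "ay": 0, "az": 0, "fingers": 0},
])

```text
t: 11.7
tool_pos: [590.1, 297.0, 211.5]
eef_rot: [[-0.979, -0.202, 0.0], [-0.202, 0.979, -0.0], [0.0, -0.0, -1.0]]
contact_force: [0.2, 0.3, -1.0]
opening: 0.17
grasp_force: 48.9
```

Call:
arm_command([
  {"tx": 0, "ty": 0.002, "tz": -0.015, "ax": 0, "ay": 0, "az": 0, "fingers": 0},
  {"tx": 0, "ty": 0.002, "tz": -0.028, "ax": 0, "ay": 0, "az": 0, "fingers": 0},
  {"tx": 0, "ty": 0.002, "tz": -0.036, "ax": 0, "ay": 0, "az": 0, "fingers": 0},
  {"tx": 0, "ty": 0.002, "tz": -0.042, "ax": 0, "ay": 0, "az": 0, "fingers": 0},
  {"tx": 0, "ty": 0.002, "tz": -0.048, "ax": 0, "ay": 0, "az": 0, "fingers": 0},
  {"tx": 0, "ty": 0.002, "tz": -0.052, "ax": 0, "ay": 0, "az": 0, "fingers": 0},
  {"tx": 0, "ty": 0.002, "tz": -0.052, "ax": 0, "ay": 0, "az": 0, "fingers": 0},
  {"tx": 0, "ty": 0.002, "tz": -0.052, "ax": 0, "ay": 0, "az": 0, "fingers": 0},
])

```text
t: 12.37
tool_pos: [590.0, 300.3, 159.2]
eef_rot: [[-0.979, -0.204, -0.0], [-0.204, 0.979, -0.0], [0.0, -0.0, -1.0]]
contact_force: [-0.1, 0.2, -0.2]
opening: 0.173
grasp_force: 48.9
```

Call:
arm_command([
  {"tx": 0, "ty": -0.0005, "tz": -0.008, "ax": 0, "ay": 0, "az": 0, "fingers": 0},
  {"tx": 0, "ty": -0.0005, "tz": -0.018, "ax": 0, "ay": 0, "az": 0, "fingers": 0},
  {"tx": 0, "ty": -0.0005, "tz": -0.028, "ax": 0, "ay": 0, "az": 0, "fingers": 0},
  {"tx": 0, "ty": -0.0005, "tz": -0.037, "ax": 0, "ay": 0, "az": 0, "fingers": 0},
  {"tx": 0, "ty": -0.0005, "tz": -0.044, "ax": 0, "ay": 0, "az": 0, "fingers": 0},
  {"tx": 0, "ty": -0.0005, "tz": -0.049, "ax": 0, "ay": 0, "az": 0, "fingers": 0},
  {"tx": 0, "ty": -0.0005, "tz": -0.052, "ax": 0, "ay": 0, "az": 0, "fingers": 0},
  {"tx": 0, "ty": -0.0005, "tz": -0.053, "ax": 0, "ay": 0, "az": 0, "fingers": 0},
])

```text
t: 13.03
tool_pos: [589.7, 299.7, 105.4]
eef_rot: [[-0.979, -0.204, -0.001], [-0.204, 0.979, -0.0], [0.001, -0.0, -1.0]]
contact_force: [-0.2, -0.8, -0.5]
opening: 0.175
grasp_force: 48.9
```

Call:
arm_command([
  {"tx": 0, "ty": 0, "tz": 0, "ax": 0, "ay": 0, "az": 0, "fingers": 0},
  {"tx": 0, "ty": 0, "tz": 0, "ax": 0, "ay": 0, "az": 0, "fingers": 0},
  {"tx": 0, "ty": 0, "tz": 0, "ax": 0, "ay": 0, "az": 0, "fingers": 0},
])

```text
t: 13.28
tool_pos: [590.4, 300.0, 107.0]
eef_rot: [[-0.979, -0.204, 0.001], [-0.204, 0.979, 0.0], [-0.001, 0.0, -1.0]]
contact_force: [0.5, -0.5, 0.1]
opening: 0.172
grasp_force: 48.9
```

Call:
arm_command([
  {"tx": 0, "ty": 0, "tz": -0.001, "ax": 0, "ay": 0, "az": 0, "fingers": 0},
  {"tx": 0, "ty": 0, "tz": -0.001, "ax": 0, "ay": 0, "az": 0, "fingers": 0},
  {"tx": 0, "ty": 0, "tz": -0.001, "ax": 0, "ay": 0, "az": 0, "fingers": 0.2},
  {"tx": 0, "ty": 0, "tz": -0.001, "ax": 0, "ay": 0, "az": 0, "fingers": 0.3},
  {"tx": 0, "ty": 0, "tz": -0.001, "ax": 0, "ay": 0, "az": 0, "fingers": 0.5},
  {"tx": 0, "ty": 0, "tz": -0.001, "ax": 0, "ay": 0, "az": 0, "fingers": 0.6},
  {"tx": 0, "ty": 0, "tz": -0.001, "ax": 0, "ay": 0, "az": 0, "fingers": 0.6},
])

```text
t: 13.87
tool_pos: [590.1, 299.8, 105.5]
eef_rot: [[-0.979, -0.204, 0.0], [-0.204, 0.979, 0.0], [-0.0, 0.0, -1.0]]
contact_force: [0.3, 0.5, -0.5]
opening: 0.601
grasp_force: 0.0
```

Call:
arm_command([
  {"tx": 0, "ty": 0, "tz": 0.015, "ax": 0, "ay": 0, "az": 0, "fingers": 0.6},
  {"tx": 0, "ty": 0, "tz": 0.035, "ax": 0, "ay": 0, "az": 0, "fingers": 0.6},
  {"tx": 0, "ty": 0, "tz": 0.06, "ax": 0, "ay": 0, "az": 0, "fingers": 0.6},
  {"tx": 0, "ty": 0, "tz": 0.09, "ax": 0, "ay": 0, "az": 0, "fingers": 0.6},
  {"tx": 0, "ty": 0, "tz": 0.1, "ax": 0, "ay": 0, "az": 0, "fingers": 0.6},
  {"tx": 0, "ty": 0, "tz": 0.1, "ax": 0, "ay": 0, "az": 0, "fingers": 0.6},
])

```text
t: 14.37
tool_pos: [592.2, 300.7, 211.0]
eef_rot: [[-0.979, -0.204, 0.008], [-0.204, 0.979, 0.003], [-0.009, 0.002, -1.0]]
contact_force: [0.7, -0.0, 0.6]
opening: 0.6
grasp_force: 0.0
```

```bash
python3 - <<'E'
from h import *
im=bot.snapshot('scene'); cv2.imwrite("pics/scene5.png",im)
p=bot.sense()['tool_pos'];print(p,bot.sense()['contact_force'])
print(blob(im,(320,235,350,265),(24,180,120),(34,255,255))[:2])
d=cv2.absdiff(im,cv2.imread('pics/scene0.png')).max(2)[235:276,318:346]; print((d>60).sum())
E
```

```text
[590.98926062 300.22389882 207.79899184] [-0.03515042  0.65250745 -0.33210322]
(array([334.01470588, 249.51470588]), array([331, 243,   7,  14,  68]))
22
```

Call:
arm_command([
  {"tx": 0.002, "ty": -0.02, "tz": 0, "ax": 0, "ay": 0, "az": 0, "fingers": 0.6},
  {"tx": 0.005, "ty": -0.055, "tz": 0, "ax": 0, "ay": 0, "az": 0, "fingers": 0.6},
  {"tx": 0.008, "ty": -0.09, "tz": 0, "ax": 0, "ay": 0, "az": 0, "fingers": 0.6},
  {"tx": 0.011, "ty": -0.125, "tz": 0, "ax": 0, "ay": 0, "az": 0, "fingers": 0.6},
  {"tx": 0.014, "ty": -0.16, "tz": 0, "ax": 0, "ay": 0, "az": 0, "fingers": 0.6},
  {"tx": 0.017, "ty": -0.195, "tz": 0, "ax": 0, "ay": 0, "az": 0, "fingers": 0.6},
  {"tx": 0.02, "ty": -0.23, "tz": 0, "ax": 0, "ay": 0, "az": 0, "fingers": 0.6},
  {"tx": 0.023, "ty": -0.265, "tz": 0, "ax": 0, "ay": 0, "az": 0, "fingers": 0.6},
])

```text
t: 15.08
tool_pos: [611.5, 33.2, 202.4]
eef_rot: [[-0.979, -0.204, -0.004], [-0.204, 0.979, 0.0], [0.004, 0.001, -1.0]]
contact_force: [1.4, 0.0, -0.2]
opening: 0.601
grasp_force: 0.0
```

Call:
arm_command([
  {"tx": 0.003, "ty": -0.035, "tz": 0, "ax": 0, "ay": 0, "az": 0, "fingers": 0.6},
  {"tx": 0.006, "ty": -0.07, "tz": 0, "ax": 0, "ay": 0, "az": 0, "fingers": 0.6},
  {"tx": 0.008, "ty": -0.105, "tz": 0, "ax": 0, "ay": 0, "az": 0, "fingers": 0.6},
  {"tx": 0.009, "ty": -0.13, "tz": 0, "ax": 0, "ay": 0, "az": 0, "fingers": 0.6},
  {"tx": 0.009, "ty": -0.144, "tz": 0, "ax": 0, "ay": 0, "az": 0, "fingers": 0.6},
  {"tx": 0.009, "ty": -0.145, "tz": -0.02, "ax": 0, "ay": 0, "az": 0, "fingers": 0.6},
  {"tx": 0.009, "ty": -0.145, "tz": -0.04, "ax": 0, "ay": 0, "az": 0, "fingers": 0.6},
  {"tx": 0.009, "ty": -0.145, "tz": -0.05, "ax": 0, "ay": 0, "az": 0, "fingers": 0.6},
])

```text
t: 15.75
tool_pos: [619.8, -109.6, 150.8]
eef_rot: [[-0.979, -0.203, -0.006], [-0.203, 0.979, 0.002], [0.006, 0.003, -1.0]]
contact_force: [0.2, -0.4, -0.8]
opening: 0.597
grasp_force: 0.0
```

Call:
arm_command([
  {"tx": 0, "ty": 0, "tz": 0, "ax": 0, "ay": 0, "az": 0, "fingers": 0.6},
  {"tx": 0, "ty": 0, "tz": 0, "ax": 0, "ay": 0, "az": 0, "fingers": 0.6},
  {"tx": 0, "ty": 0, "tz": 0, "ax": 0, "ay": 0, "az": 0, "fingers": 0.6},
  {"tx": 0, "ty": 0, "tz": 0, "ax": 0, "ay": 0, "az": 0, "fingers": 0.6},
])

```text
t: 16.08
tool_pos: [622.9, -109.9, 156.9]
eef_rot: [[-0.979, -0.205, 0.002], [-0.205, 0.979, -0.001], [-0.002, -0.001, -1.0]]
contact_force: [-0.5, -0.2, -0.4]
opening: 0.603
grasp_force: 0.0
```

Call:
arm_command([
  {"tx": 0, "ty": 0, "tz": -0.02, "ax": 0, "ay": 0, "az": 0, "fingers": 0.6},
  {"tx": 0, "ty": 0, "tz": -0.04, "ax": 0, "ay": 0, "az": 0, "fingers": 0.6},
  {"tx": 0, "ty": 0, "tz": -0.06, "ax": 0, "ay": 0, "az": 0, "fingers": 0.6},
  {"tx": 0, "ty": 0, "tz": -0.075, "ax": 0, "ay": 0, "az": 0, "fingers": 0.6},
  {"tx": 0, "ty": 0, "tz": -0.086, "ax": 0, "ay": 0, "az": 0, "fingers": 0.6},
  {"tx": 0, "ty": 0, "tz": -0.094, "ax": 0, "ay": 0, "az": 0, "fingers": 0.6},
  {"tx": 0, "ty": 0, "tz": -0.098, "ax": 0, "ay": 0, "az": 0, "fingers": 0.6},
  {"tx": 0, "ty": 0, "tz": -0.1, "ax": 0, "ay": 0, "az": 0, "fingers": 0.6},
])

```text
t: 16.75
tool_pos: [622.3, -110.2, 55.5]
eef_rot: [[-0.979, -0.204, 0.001], [-0.204, 0.979, -0.0], [-0.0, -0.0, -1.0]]
contact_force: [-0.2, -0.5, -0.1]
opening: 0.6
grasp_force: 0.0
```

Call:
arm_command([
  {"tx": 0, "ty": 0, "tz": 0, "ax": 0, "ay": 0, "az": 0, "fingers": 0.6},
  {"tx": 0, "ty": 0, "tz": 0, "ax": 0, "ay": 0, "az": 0, "fingers": 0.6},
  {"tx": 0, "ty": 0, "tz": 0, "ax": 0, "ay": 0, "az": 0, "fingers": 0.6},
])

```text
t: 17.0
tool_pos: [622.7, -110.4, 56.4]
eef_rot: [[-0.979, -0.204, 0.002], [-0.204, 0.979, -0.0], [-0.002, -0.001, -1.0]]
contact_force: [0.1, 0.2, 0.9]
opening: 0.605
grasp_force: 0.0
```

Call:
arm_command([
  {"tx": 0, "ty": 0, "tz": -0.002, "ax": 0, "ay": 0, "az": 0, "fingers": 0.5},
  {"tx": 0, "ty": 0, "tz": -0.002, "ax": 0, "ay": 0, "az": 0, "fingers": 0.4},
  {"tx": 0, "ty": 0, "tz": -0.002, "ax": 0, "ay": 0, "az": 0, "fingers": 0.3},
  {"tx": 0, "ty": 0, "tz": -0.002, "ax": 0, "ay": 0, "az": 0, "fingers": 0.2},
  {"tx": 0, "ty": 0, "tz": -0.002, "ax": 0, "ay": 0, "az": 0, "fingers": 0.1},
  {"tx": 0, "ty": 0, "tz": -0.002, "ax": 0, "ay": 0, "az": 0, "fingers": 0.05},
  {"tx": 0, "ty": 0, "tz": -0.002, "ax": 0, "ay": 0, "az": 0, "fingers": 0},
  {"tx": 0, "ty": 0, "tz": -0.002, "ax": 0, "ay": 0, "az": 0, "fingers": 0},
], grip_force=50)

```text
t: 17.67
tool_pos: [622.1, -110.3, 53.6]
eef_rot: [[-0.979, -0.204, 0.0], [-0.204, 0.979, -0.0], [-0.0, -0.0, -1.0]]
contact_force: [-1.2, -2.0, 2.7]
opening: 0.291
grasp_force: 49.0
```

Call:
arm_command([
  {"tx": 0, "ty": 0, "tz": 0, "ax": 0, "ay": 0, "az": 0, "fingers": 0},
  {"tx": 0, "ty": 0, "tz": 0, "ax": 0, "ay": 0, "az": 0, "fingers": 0},
])

```text
t: 17.83
tool_pos: [622.1, -110.3, 53.6]
eef_rot: [[-0.979, -0.204, 0.0], [-0.204, 0.979, -0.0], [-0.0, -0.0, -1.0]]
contact_force: [-2.0, -0.1, 3.9]
opening: 0.292
grasp_force: 49.0
```

Call:
arm_command([
  {"tx": 0, "ty": 0, "tz": 0.003, "ax": 0, "ay": 0, "az": 0, "fingers": 0},
  {"tx": 0, "ty": 0, "tz": 0.006, "ax": 0, "ay": 0, "az": 0, "fingers": 0},
  {"tx": 0, "ty": 0, "tz": 0.009, "ax": 0, "ay": 0, "az": 0, "fingers": 0},
  {"tx": 0, "ty": 0, "tz": 0.012, "ax": 0, "ay": 0, "az": 0, "fingers": 0},
  {"tx": 0, "ty": 0, "tz": 0.015, "ax": 0, "ay": 0, "az": 0, "fingers": 0},
  {"tx": 0, "ty": 0, "tz": 0.018, "ax": 0, "ay": 0, "az": 0, "fingers": 0},
  {"tx": 0, "ty": 0, "tz": 0.018, "ax": 0, "ay": 0, "az": 0, "fingers": 0},
  {"tx": 0, "ty": 0, "tz": 0.018, "ax": 0, "ay": 0, "az": 0, "fingers": 0},
])

```text
t: 18.5
tool_pos: [621.9, -110.1, 70.9]
eef_rot: [[-0.979, -0.204, -0.0], [-0.204, 0.979, 0.0], [0.0, 0.0, -1.0]]
contact_force: [4.8, -0.1, -9.0]
opening: 0.289
grasp_force: 49.5
```

Call:
arm_command([
  {"tx": 0, "ty": 0, "tz": -0.002, "ax": 0, "ay": 0, "az": 0, "fingers": 0},
  {"tx": -0.001, "ty": 0.005, "tz": -0.002, "ax": 0, "ay": 0, "az": 0, "fingers": 0},
  {"tx": -0.002, "ty": 0.01, "tz": -0.002, "ax": 0, "ay": 0, "az": 0, "fingers": 0},
  {"tx": -0.0031, "ty": 0.015, "tz": -0.002, "ax": 0, "ay": 0, "az": 0, "fingers": 0},
  {"tx": -0.0042, "ty": 0.02, "tz": -0.002, "ax": 0, "ay": 0, "az": 0, "fingers": 0},
  {"tx": -0.0052, "ty": 0.025, "tz": -0.002, "ax": 0, "ay": 0, "az": 0, "fingers": 0},
  {"tx": -0.0061, "ty": 0.0294, "tz": -0.002, "ax": 0, "ay": 0, "az": 0, "fingers": 0},
  {"tx": -0.0061, "ty": 0.0294, "tz": -0.002, "ax": 0, "ay": 0, "az": 0, "fingers": 0},
])

```text
t: 19.17
tool_pos: [615.5, -79.4, 69.2]
eef_rot: [[-0.979, -0.204, -0.001], [-0.204, 0.979, 0.001], [0.0, 0.001, -1.0]]
contact_force: [2.5, 2.7, -8.6]
opening: 0.281
grasp_force: 49.7
```

Call:
arm_command([
  {"tx": 0, "ty": 0, "tz": 0, "ax": 0, "ay": 0, "az": 0, "fingers": 0},
  {"tx": 0, "ty": 0, "tz": 0, "ax": 0, "ay": 0, "az": 0, "fingers": 0},
])

```text
t: 19.33
tool_pos: [615.7, -79.9, 69.1]
eef_rot: [[-0.979, -0.204, -0.001], [-0.204, 0.979, 0.001], [0.0, 0.002, -1.0]]
contact_force: [3.6, 1.8, -8.2]
opening: 0.293
grasp_force: 49.7
```

Call:
arm_command([
  {"tx": 0, "ty": -0.0005, "tz": -0.003, "ax": 0, "ay": 0, "az": 0, "fingers": 0},
  {"tx": 0, "ty": -0.0005, "tz": -0.006, "ax": 0, "ay": 0, "az": 0, "fingers": 0},
  {"tx": 0, "ty": -0.0005, "tz": -0.008, "ax": 0, "ay": 0, "az": 0, "fingers": 0},
  {"tx": 0, "ty": -0.0005, "tz": -0.01, "ax": 0, "ay": 0, "az": 0, "fingers": 0},
  {"tx": 0, "ty": -0.0005, "tz": -0.012, "ax": 0, "ay": 0, "az": 0, "fingers": 0},
  {"tx": 0, "ty": -0.0005, "tz": -0.014, "ax": 0, "ay": 0, "az": 0, "fingers": 0},
  {"tx": 0, "ty": -0.0005, "tz": -0.016, "ax": 0, "ay": 0, "az": 0, "fingers": 0},
  {"tx": 0, "ty": -0.0005, "tz": -0.016, "ax": 0, "ay": 0, "az": 0, "fingers": 0},
])

```text
t: 20.0
tool_pos: [616.1, -81.6, 53.7]
eef_rot: [[-0.979, -0.204, 0.0], [-0.204, 0.979, -0.0], [-0.0, -0.0, -1.0]]
contact_force: [0.3, 1.9, -3.6]
opening: 0.292
grasp_force: 50.4
```

Call:
arm_command([
  {"tx": 0, "ty": 0, "tz": 0, "ax": 0, "ay": 0, "az": 0, "fingers": 0},
  {"tx": 0, "ty": 0, "tz": 0, "ax": 0, "ay": 0, "az": 0, "fingers": 0},
  {"tx": 0, "ty": 0, "tz": 0, "ax": 0, "ay": 0, "az": 0, "fingers": 0},
])

```text
t: 20.25
tool_pos: [616.1, -81.5, 53.7]
eef_rot: [[-0.979, -0.204, 0.0], [-0.204, 0.979, -0.0], [-0.0, -0.0, -1.0]]
contact_force: [1.2, 0.8, -2.4]
opening: 0.289
grasp_force: 50.4
```

Call:
arm_command([
  {"tx": 0, "ty": 0, "tz": -0.001, "ax": 0, "ay": 0, "az": 0, "fingers": 0},
  {"tx": 0, "ty": 0, "tz": -0.002, "ax": 0, "ay": 0, "az": 0, "fingers": 0},
  {"tx": 0, "ty": 0, "tz": -0.003, "ax": 0, "ay": 0, "az": 0, "fingers": 0},
  {"tx": 0, "ty": 0, "tz": -0.004, "ax": 0, "ay": 0, "az": 0, "fingers": 0},
  {"tx": 0, "ty": 0, "tz": -0.004, "ax": 0, "ay": 0, "az": 0, "fingers": 0},
  {"tx": 0, "ty": 0, "tz": -0.004, "ax": 0, "ay": 0, "az": 0, "fingers": 0},
  {"tx": 0, "ty": 0, "tz": -0.004, "ax": 0, "ay": 0, "az": 0, "fingers": 0},
  {"tx": 0, "ty": 0, "tz": -0.004, "ax": 0, "ay": 0, "az": 0, "fingers": 0},
])

```text
t: 20.92
tool_pos: [616.6, -82.5, 53.4]
eef_rot: [[-0.979, -0.204, 0.0], [-0.204, 0.979, -0.002], [0.0, -0.002, -1.0]]
contact_force: [-7.7, 0.4, 16.6]
opening: 0.29
grasp_force: 52.2
```

Call:
arm_command([
  {"tx": 0, "ty": 0, "tz": 0.001, "ax": 0, "ay": 0, "az": 0, "fingers": 0},
  {"tx": 0, "ty": 0, "tz": 0.002, "ax": 0, "ay": 0, "az": 0, "fingers": 0},
  {"tx": 0, "ty": 0, "tz": 0.002, "ax": 0, "ay": 0, "az": 0, "fingers": 0},
  {"tx": 0, "ty": 0, "tz": 0.002, "ax": 0, "ay": 0, "az": 0, "fingers": 0},
  {"tx": 0, "ty": 0, "tz": 0.002, "ax": 0, "ay": 0, "az": 0, "fingers": 0},
  {"tx": 0, "ty": 0, "tz": 0.002, "ax": 0, "ay": 0, "az": 0, "fingers": 0},
])

```text
t: 21.42
tool_pos: [616.5, -82.4, 53.5]
eef_rot: [[-0.979, -0.204, 0.001], [-0.204, 0.979, -0.002], [-0.0, -0.002, -1.0]]
contact_force: [-4.4, -1.5, 9.0]
opening: 0.293
grasp_force: 51.2
```

```bash
python3 - <<'E'
from h import *
im=bot.snapshot('scene'); cv2.imwrite("pics/scene6.png",im)
q=bot.sense();print(q['tool_pos'],q['contact_force'],q['grasp_force'],q['t'])
c=blob(im,(200,190,260,235),(0,150,90),(6,255,255))[0];print('knob',c,plane('scene',c,72))
cv2.imwrite('pics/g6.png',cv2.resize(im[150:280,180:360],(720,520),interpolation=cv2.INTER_CUBIC))
E
```

```text
[616.43869932 -82.43820469  53.47911005] [-4.73459639 -1.62087192  8.21853005] 51.15609347820282 21.4667
knob [227.08510638 210.08510638] [619.09253947 -86.43379168  72.        ]
```

View pics/g6.png

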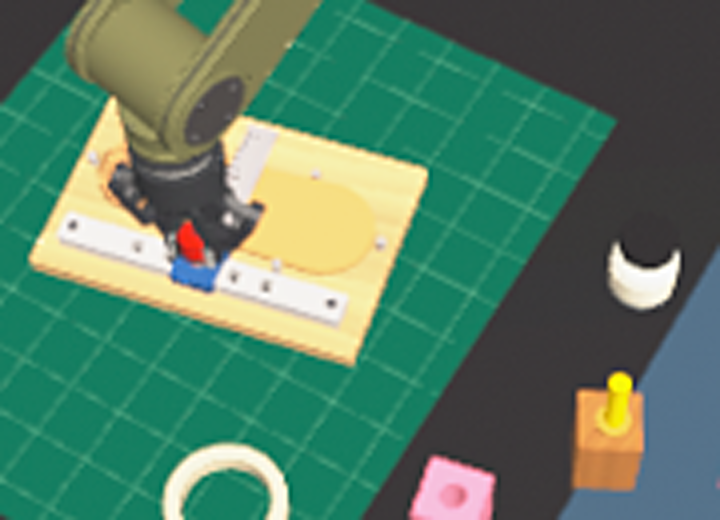

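The saddle now sits one hole further on: one slot is free behind it and two are left towards the toe. The stylus stands upright in its stand, and the pin is home (z 53.5 mm, pressed with 8 N). I'll hand it in.

```bash
python3 -c "
from plant import bot
print(bot.sign_off())"
```

```text
the job is handed in; nothing more can be done
None
```

The job is handed in, though the sign-off gave no verdict: I traced the seam end to end at about 3 cm/s, put the stylus back upright in its stand, and moved the ruler to the next hole with the pin home, still gripping the knob at about 51 N.

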